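Emboss the studio mark on a pack of cards on the sloping easel

ROBOT

A 6-joint arm with a two-finger parallel gripper is mounted at the origin on a cart in front of the work surface, level with it; the furniture and walls round the work are solid. World frame = base frame: x ahead of the robot, y to its left, z up, the work surface at z = 0. Lengths are in m, angles in rad, forces in N, time in s.
With the tool pointing down it reaches from about 0.3 to 0.75 m from the base axis. Payload 8.5 kg.
Tool frame: the origin (TCP) lies between the finger pads; the fingertips stand 25 mm ahead of it and the grasp point (between the pads) lies 6 mm ahead of it (env.finger_overhang is the distance from the TCP to the fingertips, in m); z points along the fingers, y is the direction in which the jaws open and shut (so a half turn about z gives the same grasp; the last joint's range is limited). The gripper opens to 85 mm and grips with 20 to 120 N. Pads are 22 mm wide; open, the fingers measure 114 mm over their backs; the gripper's body (76 mm by 85 mm) begins 54 mm behind the grasp point. The pads swing forward as they close: fully open they stand 13 mm farther back than shut.
Start: joints at [0.896, 0.381, 1.297, -0, 1.464, -0.215], TCP at [0.244, 0.493, 0.256] pointing down, gripper open.
Joint ranges: [-3.11, 3.11], [-0.89, 2.33], [0.22, 2.48], [-1.42, 4.56], [0.17, 2.85], [-2.88, 2.88]. Speed limits (rad/s): [2.39, 2.39, 3.14, 3.14, 3.14, 3.14].

INTERFACE

Orientations are given as a unit quaternion [w, x, y, z].
In Python, from cell import env, capture, camera_info, job, models gives the robot as it stands.
- The arm moves only by the tool move_arm, never from a script. Its argument "steps" is a list of rows, each a list of 2 entries, a list of its own where there are three numbers: the shift along the tool's x, y, z in mm, then the turn, a rotation vector about the tool's x, y, z in degrees. In form: [[[dx, dy, dz], [wx, wy, wz]], ...]. A call has exactly 5 rows; each row is the pose to reach, as a shift and turn from the pose commanded when the call began, along the tool's axes at that moment; what a row does not reach only later rows make up. A row lasts 1/10 s, in which the tool goes at most 50 mm and 8.59 degrees, less where a joint would pass 70% of its speed; a pose out of reach is approached as far as the arm can. A call with a gripper value outside its range is refused whole. "grip" is the finger opening in mm, from 0 to 85.4, set as the call begins (left out, the last holds). The fingers move at their own pace and stop on an object; "grip_force" is the grip in N (left out, the last holds). Time passes only in rows, so rows that repeat a pose let the fingers close, or fill a call up. It gives the time, the measured TCP pose, the force and the opening at its end, in the units of the state.
- env.sense(): the state, without advancing time (a new reading comes with each control period).
- capture(name): name is "scene" or "top" or "wrist"; returns the picture (420x560x3 uint8, blue, green, red); there is no depth.
- camera_info(name): a dict with "fx", "fy", "cx", "cy" (pixels), "extrinsics" (4x4, takes a point from camera to world coordinates); the wrist camera has in their place "hand_eye" (4x4, takes a point from camera to tool coordinates, whose origin is the TCP and whose axes are the flange's). Camera axes: x right, y down, z forward; pixel columns grow to the right and rows downward; lengths in m; the calibration is good to about 2 mm. A picture is of the moment at which its call begins: read the wrist's pose just before it. camera_info takes no time and is no camera call.
- job.finish_job(): hands the job in, once; it reports no verdict.
Trained networks look in the newest picture that a camera, given by its name, has taken for a name from the list of things; names that differ only in an ending like _2 or _b are one class to them, and where a whole thing is asked for, a point or a joint stands for the part that bears it (a point fixed in the world has none). Each returns a list of dicts, best first, with "conf" (0 to 1); they miss things now and then, are a little off and sometimes report something else, mostly with a low value. They report only what shows in the picture. A call takes as long as a camera call. They do not tell look-alikes from the thing itself.
- models.look_for(name, camera): "point" ([row, column] in pixels, amid what is visible of it).
The state is a dict: "time": time; "qpos": joint angles; "joint_vel": joint speeds; "joint_torque": joint torques, N m; "position": TCP position; "tool_rot": TCP orientation; "force": force on the tool from outside, world axes, zero at the start; "wrist_torque": the same for the moment, N m; "gripper_width": finger opening in m.
Only numpy, scipy, OpenCV 4.12 (cv2) and the standard library are available. Lean on these libraries where they do the work, as an engineer would, in place of code of your own. Each camera call takes 0.05 s, during which the arm holds its last target.

TASK

Take the hand stamp with the square foot and press it flat and square inside the outlined square on the card pack on the sloping easel board, steadily, until its sprung foot is pushed about half-way in, and hold it there for a second. Never push the foot right in or let it touch or skid outside the outline; lift it straight off well clear, then stand the stamp upright on the cork mat again and let go, leaving the round-footed stamp and the other things on the table where they are.

Things in the scene. Friction and masses are not known exactly. Their poses are not given: they have to be found in the camera images.
- stamp_grip (a point): Centre of the dark wood handle of the square-footed hand stamp, which stands on the cork mat. Handle: 25 mm square bar 70 mm long, flat sides parallel to the point's x and y; z runs along the stamp to the handle's top, 30 mm above this point. A 34 mm square steel collar lies 40 to 50 mm below it, the unpressed foot's underside 72 mm below. 102 mm tall, 0.15 to 0.3 kg.
- stamp_face (a point): Centre of the flat underside of the stamp's brass foot, 36 mm square and 8 mm thick; it moves with the foot. Axes as those of stamp_grip (z towards the handle). Foot sides are parallel to x and y.
- stamp_foot (a joint): How far the sprung foot is pushed towards the handle, in m: 0 free, 0.012 right in. The spring is preloaded: it starts to yield at 4 N and then takes 1.2 N per mm (about 11 N half-way, 18 N right in).
- mark (a point): Middle of the outlined square, but as a point on the easel board UNDER the card pack: the pack's top is anywhere from 3 to 15 mm out from it along z (varies, not reported). z points out of the sloping board, leaning to the robot; x up the slope, y along it. The printed black outline is 46 mm square inside, sides along x and y; the rest of the white pack is blank.
- easel: Fixed wooden easel; origin on the table under the middle of its plywood board (220 mm up the slope x 240 mm), which slopes 32 deg (0.56 rad), rising away from the robot (+x of the easel), with a 16 mm ledge along its low edge, 87 mm down the slope from the mark. On it the white card pack, 170 x 180 mm, firm under the press. Mark: 17 mm to -x, 30 mm to -y, 77 mm up from the origin.
- mat: Cork mat, fixed flat on the table, 110 mm (x) by 240 mm (y), 4 mm thick; origin at the centre of its underside. Both stamps stand on it, 65 mm to either side of the middle along y (which is on which side changes).
- stamp: The same square-footed stamp as a whole: origin at the centre of the unpressed foot's underside, z along its axis to the handle.
- round_stamp: The other hand stamp: same handle and collar but a round brass foot, 38 mm across; 102 mm tall, origin at the centre of its underside. To be left standing.
- ink_jar: Brown ink bottle with white cap, 43 mm wide, 60 mm tall, origin at the centre of its underside. Bystander.
- eraser: Flat eraser in a sleeve, 23 x 60 x 13 mm, origin at the centre of its underside. Bystander.
- glue_stick: Standing glue stick, 26 mm wide, 89 mm tall, origin at the centre of its underside. Bystander.
Things that resemble listed ones, but are neither listed nor needed, are in the scene too. Leave any blue or orange look-alike of the stamp alone. Leave any red look-alike of the round_stamp alone.

How it is judged:
On the way, in this order (a step that is already met when the one before it is completed fails the run):
1. the square-footed stamp is lifted off the mat (height (world z) of stamp_face above 0.03 m and contact force between stamp and the fingers above 1 N), for 0.2 s.
2. foot pressed in 3 to 9 mm for 0.5 s inside the outline: within 5 mm of its middle along each side, 0.12 rad of the board's normal, 0.15 rad of the outline's sides (x of stamp_face in the frame of mark between -0.005 and 0.005 m and y of stamp_face in the frame of mark between -0.005 and 0.005 m and angle between the z axis of stamp_face and the z axis of mark, either way round below 0.12 rad and (angle between the x axis of stamp_face and the x axis of mark, either way round below 0.15 rad or angle between the x axis of stamp_face and the y axis of mark, either way round below 0.15 rad) and value of joint stamp_foot between 0.003 and 0.009 m and contact force between stamp and easel above 5 N), for 0.5 s.
3. the stamp is lifted clear of the card, over 35 mm from the board, still held (z of stamp_face in the frame of mark above 0.035 m and contact force between stamp and easel below 0.1 N and contact force between stamp and the fingers above 1 N), for 0.2 s.
At the end, for the whole second after the job is handed in: The square-footed stamp stands upright (within 0.08 rad), at rest and released on the cork mat, the middle of its foot on the mat (within 50 mm of the mat's middle across and 110 mm along); the round-footed stamp still stands (angle between each of stamp, round_stamp's own z axis and vertical below 0.08 rad and height (world z) of stamp_face between 0.001 and 0.008 m and x of stamp_face in the frame of mat between -0.05 and 0.05 m and y of stamp_face in the frame of mat between -0.11 and 0.11 m and linear speed of stamp below 0.02 m/s and contact force between stamp and mat above 0.5 N); the robot touches nothing.
It fails at once if the stamp bears on card or easel (over 2 N) with the foot's middle over 8 mm off the mark along either side (outside the outline) (contact force between stamp and easel above 2 N and (x of stamp_face in the frame of mark above 0.008 m or x of stamp_face in the frame of mark below -0.008 m or y of stamp_face in the frame of mark above 0.008 m or y of stamp_face in the frame of mark below -0.008 m)).
It fails at once if the foot is pushed right in (over 11 mm) on the card (contact force between stamp and easel above 2 N and value of joint stamp_foot above 0.011 m).
It fails at once if the round-footed stamp, ink bottle, eraser or glue stick is shifted by more than 20 mm (distance of any of round_stamp, ink_jar, eraser, glue_stick from where it was at the start of the episode above 0.02 m).
It fails at once if the round-footed stamp, ink bottle or glue stick is tipped (angle between any of round_stamp, ink_jar, glue_stick's own z axis and vertical above 0.3 rad).
It also fails if it takes over 48 s, if anything falls off the work surface, if the arm or the gripper's body presses on something with over 40 N, if the wrist force passes 120 N, or if a joint passes its speed limit or range.

## Working session

There is one attempt and no reset: what is moved stays moved. The work goes in short steps, Python scripts to look and compute and a tool call to move; the robot and the scene stay as the last step left them, time stands still between calls to the robot, and variables do not carry over. Pictures are saved under pics/ and viewed, and the job is handed in when it is done.

Besides the shell and the picture viewer there is one more tool, called as name(argument=value, ...), one argument or row to a line, values as JSON. move_arm: Moves the arm, as the interface text tells. Its arguments: {"type":"object","properties":{"steps":{"type":"array","items":{"type":"array"}},"grip":{"type":"number"},"grip_force":{"type":"number"}},"required":["steps"]}

```bash
ls; mkdir -p pics
python3 - <<'E'
from cell import env,capture,camera_info,job,models
import cv2,numpy as np
for n in ["scene","top"]:
    im=capture(n);cv2.imwrite(f"pics/{n}0.png",im)
    for k in ["stamp","round_stamp","mat","ink_jar","eraser","glue_stick","easel"]:
        print(n,k,[(np.round(d["point"]).tolist(),round(d["conf"],2)) for d in models.look_for(k,n)][:4])
    ci=camera_info(n);print({k:np.round(v,4).tolist() if k=="extrinsics" else v for k,v in ci.items()})
s=env.sense();print({k:np.round(v,3).tolist() for k,v in s.items()})
print(camera_info("wrist"),env.finger_overhang)
E
```

```text
pics
scene stamp [([240.0, 386.0], 0.93), ([244.0, 333.0], 0.85), ([281.0, 294.0], 0.8)]
scene round_stamp [([320.0, 362.0], 0.58), ([276.0, 369.0], 0.54)]
scene mat [([268.0, 349.0], 0.93), ([278.0, 369.0], 0.19)]
scene ink_jar []
scene eraser [([249.0, 276.0], 0.51), ([161.0, 171.0], 0.22)]
scene glue_stick [([161.0, 169.0], 0.49)]
scene easel [([179.0, 254.0], 0.75)]
{'fx': 517.3965341417689, 'fy': 517.3965341417689, 'cx': 274.2831777741331, 'cy': 203.60360193526552, 'extrinsics': [[0.5946, -0.6057, 0.5287, -0.2808], [-0.8039, -0.4569, 0.3807, -0.5841], [0.0109, -0.6515, -0.7586, 1.2628], [0.0, 0.0, 0.0, 1.0]]}
top stamp [([173.0, 391.0], 0.74), ([218.0, 356.0], 0.65), ([274.0, 350.0], 0.45)]
top round_stamp [([267.0, 430.0], 0.6), ([226.0, 406.0], 0.57)]
top mat [([219.0, 378.0], 0.89), ([215.0, 359.0], 0.34)]
top ink_jar [([168.0, 355.0], 0.64)]
top eraser [([252.0, 311.0], 0.53)]
top glue_stick [([232.0, 132.0], 0.63)]
top easel [([199.0, 239.0], 0.72)]
{'fx': 432.9347772522232, 'fy': 432.9347772522232, 'cx': 281.1630383767943, 'cy': 209.36651361146647, 'extrinsics': [[-0.0236,
[... 240 characters left out ...]
.002], 'joint_torque': [-0.001, -44.83, -23.145, -0.0, 0.001, 0.0], 'position': [0.244, 0.493, 0.256], 'tool_rot': [0.0, 0.228, 0.974, 0.0], 'force': [0.216, -0.267, -0.058], 'wrist_torque': [0.02, 0.045, -0.005], 'gripper_width': 0.085}
{'fx': 290.1474753107668, 'fy': 290.1474753107668, 'cx': 276.72662235043083, 'cy': 212.93137901415116, 'hand_eye': array([[ 1.10081692e-03, -9.57141125e-01, -2.89619845e-01,
         7.42063915e-02],
       [ 9.99998812e-01,  7.41055178e-04,  1.35184531e-03,
         4.99448976e-04],
       [-1.07928245e-03, -2.89620989e-01,  9.57140803e-01,
        -1.18323711e-01],
       [ 0.00000000e+00,  0.00000000e+00,  0.00000000e+00,
         1.00000000e+00]])} 0.025
```

View pics/scene0.png

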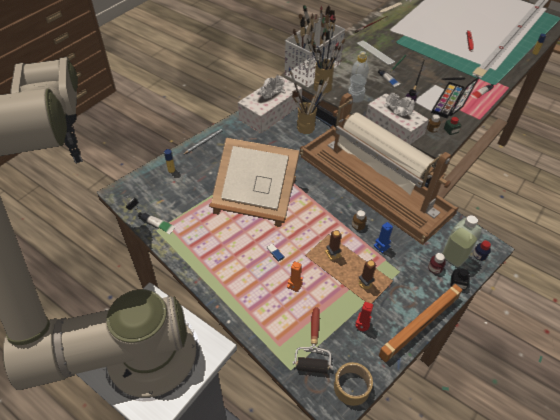

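View pics/top0.png

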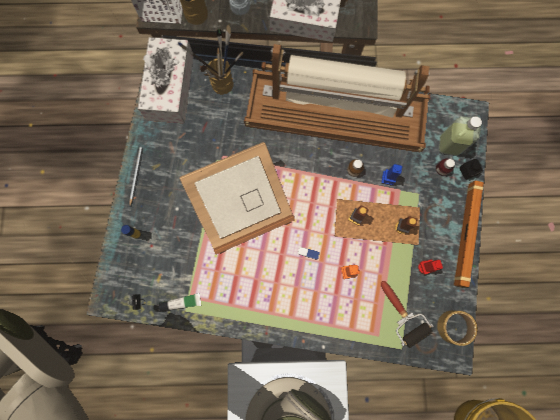

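Run:
```python
import cv2
a=cv2.imread("pics/scene0.png")[190:370,250:450];cv2.imwrite("pics/crop_s.png",cv2.resize(a,None,fx=3,fy=3,interpolation=cv2.INTER_CUBIC))
a=cv2.imread("pics/top0.png")[120:320,290:470];cv2.imwrite("pics/crop_t.png",cv2.resize(a,None,fx=3,fy=3,interpolation=cv2.INTER_CUBIC))
```

```text
(no output)
```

View pics/crop_s.png

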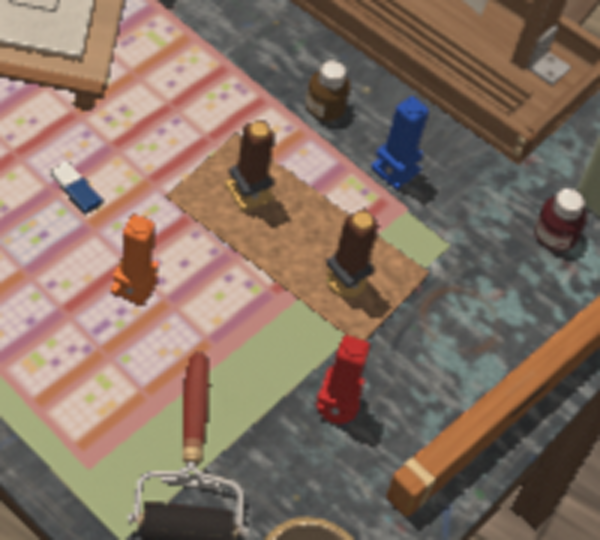

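View pics/crop_t.png

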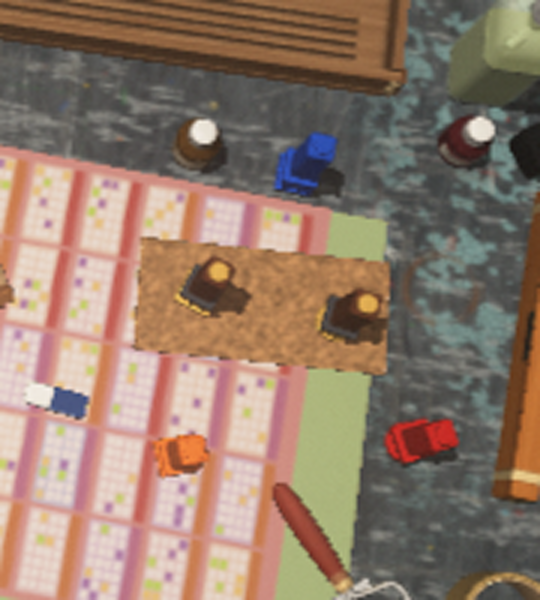

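Candidates for the stamp: left dark one (scene px 335,244; top 360,215), right dark one (scene 369,272; top 408,225), plus blue, orange and red look-alikes to be ignored. The left foot looks square-cornered and the right one looks rounder. I'll confirm this with the wrist camera.

```bash
cat > h.py <<'E'
import numpy as np,cv2
from cell import env,capture,camera_info,job,models
from scipy.spatial.transform import Rotation as R
def rot(q): return R.from_quat([q[1],q[2],q[3],q[0]]).as_matrix()
def pose():
    s=env.sense();T=np.eye(4);T[:3,:3]=rot(s["tool_rot"]);T[:3,3]=s["position"];return T
def cam(n,Tt=None):
    c=camera_info(n);E=c["extrinsics"] if n!="wrist" else Tt@c["hand_eye"];return c,np.array(E)
def ray(c,E,u,v):
    d=E[:3,:3]@np.array([(u-c["cx"])/c["fx"],(v-c["cy"])/c["fy"],1]);return E[:3,3],d/np.linalg.norm(d)
def onplane(c,E,u,v,z=0.,n=(0,0,1)):
    o,d=ray(c,E,u,v);n=np.array(n,float);p=np.array([0,0,z]) if np.isscalar(z) else np.array(z)
    return o+d*(n@(p-o))/(n@d)
def tri(rs):
    A=0;b=0
    for o,d in rs:
        M=np.eye(3)-np.outer(d,d);A=A+M;b=b+M@o
    return np.linalg.solve(A,b)
def proj(c,E,p):
    q=np.linalg.inv(E)@np.append(p,1);return c["fx"]*q[0]/q[2]+c["cx"],c["fy"]*q[1]/q[2]+c["cy"]
E
python3 - <<'E'
from h import *
c,E=cam("top")
ct=[(337,199.3),(420,207.7),(418.7,244.3),(335.3,235.7)]
P=np.array([onplane(c,E,u,v,.004) for u,v in ct]);print("mat",P.round(4).tolist(),P.mean(0).round(4))
e=[P[1]-P[0],P[2]-P[3]];print([np.linalg.norm(P[i]-P[(i+1)%4]).round(4) for i in range(4)],[np.degrees(np.arctan2(*(x[1::-1]))).round(2) for x in e])
s,Es=cam("scene")
for tt,ss in [((290+216/3,120+269/3),(250+259/3,190+130/3)),((290+369/3,120+301/3),(250+362/3,190+222/3))]:
    p=tri([ray(c,E,*tt),ray(s,Es,*ss)]);print("tops",p.round(4),proj(c,E,p),tt,ss)
for n,u,v in [("ink",355,172),("eraser",310,253.5),("orange",351,272),("blue",391,182)]:
    print(n,onplane(c,E,u,v,.02).round(3))
# square outline & pack corners: crop
a=cv2.imread("pics/top0.png")[130:270,170:310];cv2.imwrite("pics/crop_e.png",cv2.resize(a,None,fx=4,fy=4,interpolation=cv2.INTER_CUBIC))
E
```

```text
mat [[0.5945, -0.1574, 0.004], [0.5646, -0.3956, 0.004], [0.459, -0.3828, 0.004], [0.4889, -0.1474, 0.004]] [ 0.5267 -0.2708  0.004 ]
[np.float64(0.24), np.float64(0.1063), np.float64(0.2372), np.float64(0.1061)] [np.float64(-97.17), np.float64(-97.22)]
tops [ 0.5433 -0.2076  0.1038] (np.float64(362.03744863163894), np.float64(209.62601300131954)) (362.0, 209.66666666666669) (336.3333333333333, 233.33333333333334)
tops [ 0.5103 -0.3382  0.1065] (np.float64(412.63283880382176), np.float64(220.72213467855502)) (413.0, 220.33333333333331) (370.6666666666667, 264.0)
ink [ 0.671 -0.211  0.02 ]
eraser [ 0.439 -0.072  0.02 ]
orange [ 0.385 -0.184  0.02 ]
blue [ 0.639 -0.313  0.02 ]
```

View pics/crop_e.png

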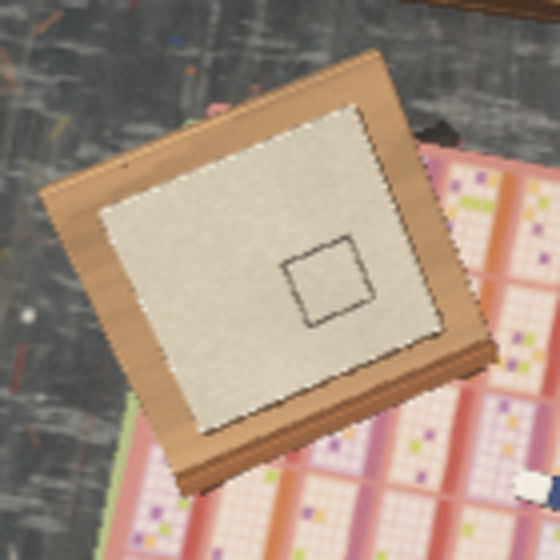

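```bash
cat > ez.py <<'E'
from h import *
def inner_quad(img,seed,box=26,up=8):
    u,v=seed;x0,y0=int(u)-box,int(v)-box
    g=cv2.cvtColor(img[y0:y0+2*box,x0:x0+2*box],cv2.COLOR_BGR2GRAY)
    g=cv2.resize(g,None,fx=up,fy=up,interpolation=cv2.INTER_CUBIC)
    sx,sy=int((u-x0+.5)*up),int((v-y0+.5)*up)
    lvl=np.median(g[sy-3*up:sy+3*up,sx-3*up:sx+3*up])
    best=None
    for k in (.93,.9,.87,.84,.8,.75,.7):
        m=(g>lvl*k).astype(np.uint8);n,L=cv2.connectedComponents(m,connectivity=4)
        r=(L==L[sy,sx]).astype(np.uint8)
        if r[0].any() or r[-1].any() or r[:,0].any() or r[:,-1].any(): continue
        cs,_=cv2.findContours(r,cv2.RETR_EXTERNAL,cv2.CHAIN_APPROX_NONE);c=max(cs,key=cv2.contourArea)
        h=cv2.convexHull(c)
        q=cv2.approxPolyN(h,4) if hasattr(cv2,'approxPolyN') else cv2.approxPolyDP(h,.04*cv2.arcLength(h,True),True)
        best=(q.reshape(-1,2)+.5)/up-.5+[x0,y0];kk=k
    return best,kk
E
python3 - <<'E'
from ez import *
from scipy.optimize import least_squares
sl=np.radians(32)
qs={}
for n,seed in [("top",(252,200)),("scene",(262,184))]:
    im=cv2.imread(f"pics/{n}0.png");q,k=inner_quad(im,seed);print(n,q.round(2).tolist(),k);qs[n]=q
def corners(p,half=.023):
    ex,ey,yaw,t=p
    Rz=R.from_euler('z',yaw).as_matrix();Rm=Rz@R.from_euler('y',-sl).as_matrix()
    m=np.array([ex,ey,0])+Rz@[-.017,-.030,.077]
    return m,Rm,np.array([m+Rm@[a*half,b*half,t] for a,b in [(1,1),(1,-1),(-1,-1),(-1,1)]])
def res(p):
    r=[]
    for n,q in qs.items():
        c,E=cam(n);P=np.array([proj(c,E,x) for x in corners(p)[2]])
        for x in P: r+=list(q[np.argmin(((q-x)**2).sum(1))]-x)
    return np.array(r)
c,E=cam("top");g=onplane(c,E,252,200,.08)
s=least_squares(res,[g[0]+.02,g[1]+.03,np.radians(20),.009],bounds=([-1,-1,-1,.003],[2,2,2,.015]))
print(s.x,np.degrees(s.x[2]),res(s.x).round(1).tolist());m,Rm,C=corners(s.x);print("mark",m,"top",m+Rm[:,2]*s.x[3])
for n in qs:
    cc,EE=cam(n);print(n,np.median(0))
E
```

```text
top [[262.56, 203.94], [247.19, 210.44], [240.94, 195.94], [256.69, 189.19]] 0.84
scene [[270.94, 178.94], [267.69, 192.81], [253.81, 190.06], [256.56, 175.69]] 0.84
[0.58933567 0.11973097 0.3894523  0.00995912] 22.31397300148809 [0.1, 0.3, -0.1, 0.2, -0.2, -0.0, 0.0, -0.2, -0.0, -0.2, 0.0, 0.3, -0.0, -0.2, 0.5, -0.1]
mark [0.58499913 0.08552286 0.077     ] top [0.5801168  0.08351908 0.08544582]
top 0.0
scene 0.0
```

```bash
cat > go.py <<'E'
from h import *
import sys
def down(yaw):  # tool x yaw in deg, pointing down
    a=np.radians(yaw);x=np.array([np.cos(a),np.sin(a),0]);z=np.array([0,0,-1.]);return np.column_stack([x,np.cross(z,x),z])
def rel(p,Rg):
    T=pose();d=T[:3,:3].T@(np.array(p)-T[:3,3]);w=R.from_matrix(T[:3,:3].T@Rg).as_rotvec(degrees=True)
    s=env.sense();print("t",round(s["time"],2),"pos",T[:3,3].round(4),"grip",round(s["gripper_width"],4),"F",np.round(s["force"],2));print("SHIFT mm",(d*1000).round(1),"TURN",w.round(2),"dist",np.linalg.norm(d).round(3))
E
python3 -c "
from go import *
rel([.575,.075,.25],down(112.3))"
```

```text
t 0.8 pos [0.2441 0.4929 0.2563] grip 0.0854 F [ 0.22 -0.27 -0.06]
SHIFT mm [-482.  -227.6    6.3] TURN [ 0.    0.   41.36] dist 0.533
```

move_arm(
  steps=[
    [[-45,-21,0],[0,0,5]],
    [[-90,-42,0],[0,0,10]],
    [[-135,-63,0],[0,0,15]],
    [[-180,-84,0],[0,0,20]],
    [[-225,-105,0],[0,0,25]],
  ],
)

```text
time: 1.3
position: [0.4, 0.2972, 0.2565]
tool_rot: [0.0, 0.435, 0.901, 0.0]
force: [0.7, 0.1, -0.1]
gripper_width: 0.0856
```

```bash
python3 -c "
from go import *
rel([.575,.075,.25],down(112.3))"
```

```text
t 1.3 pos [0.4    0.2972 0.2565] grip 0.0856 F [ 0.73  0.13 -0.14]
SHIFT mm [-282.9   -1.2    6.6] TURN [ 0.03  0.   16.16] dist 0.283
```

move_arm(
  steps=[
    [[-48,0,2],[0,0,4]],
    [[-96,0,4],[0,0,8]],
    [[-144,0,6],[0,0,12]],
    [[-192,0,6],[0,0,16]],
    [[-240,-1,6],[0,0,16.2]],
  ],
)

```text
time: 1.8
position: [0.5492, 0.1091, 0.2503]
tool_rot: [0.0, 0.557, 0.831, 0.0]
force: [-0.4, 0.4, -0.8]
gripper_width: 0.0855
```

move_arm(
  steps=[
    [[-20,0,0],[0,0,0]],
    [[-20,0,0],[0,0,0]],
    [[-20,0,0],[0,0,0]],
    [[-20,0,0],[0,0,0]],
    [[-20,0,0],[0,0,0]],
  ],
)

```text
time: 2.3
position: [0.5554, 0.0935, 0.2506]
tool_rot: [0.0, 0.555, 0.832, 0.0]
force: [0.1, -0.1, -0.3]
gripper_width: 0.0853
```

```bash
python3 -c "
from go import *
T=pose();np.save('Te.npy',T);cv2.imwrite('pics/w_easel.png',capture('wrist'))
c,E=cam('wrist',T);print(proj(c,E,[.580,.0835,.0854]))
rel([.52,-.26,.28],down(82.8))"
```

```text
(np.float64(294.66249099773984), np.float64(219.967524190134))
t 2.35 pos [0.5554 0.0934 0.2506] grip 0.0855 F [-0.31  0.01 -0.38]
SHIFT mm [-312.8 -168.2  -29.4] TURN [2.000e-02 0.000e+00 2.974e+01] dist 0.356
```

View pics/w_easel.png

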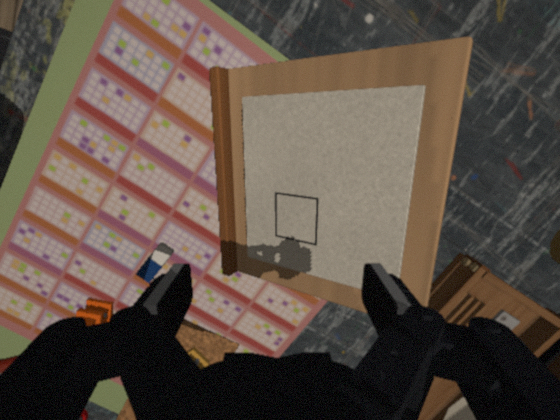

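The wrist view shows the outline at about (297,218), within 3 px of the predicted (295,220). I'll refine the fit with it and move on to the mat.

Run:
```python
import cv2
a=cv2.imread("pics/w_easel.png")[183:253,262:332];cv2.imwrite("pics/crop_we.png",cv2.resize(a,None,fx=8,fy=8,interpolation=cv2.INTER_CUBIC))
```

```text
(no output)
```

View pics/crop_we.png

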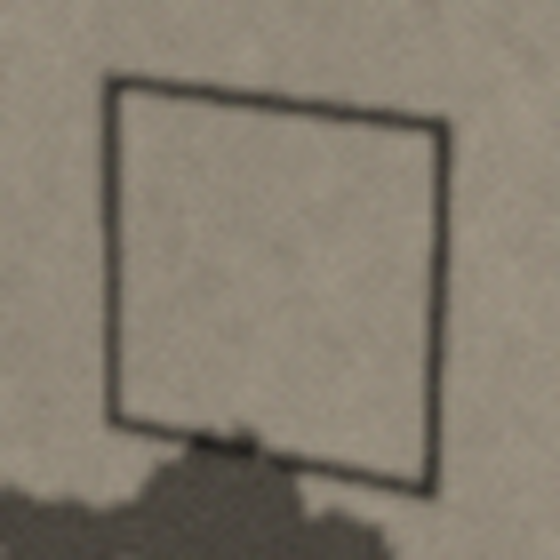

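move_arm(
  steps=[
    [[-43,-23,-4],[0,0,4]],
    [[-86,-46,-8],[0,0,8]],
    [[-129,-69,-12],[0,0,12]],
    [[-172,-92,-16],[0,0,16]],
    [[-215,-115,-20],[0,0,20]],
  ],
)

```text
time: 2.85
position: [0.5312, -0.1514, 0.2708]
tool_rot: [0.0, 0.692, 0.721, 0.0]
force: [0.9, 0.3, -0.1]
gripper_width: 0.0854
```

```bash
python3 -c "
from go import *
rel([.52,-.29,.28],down(82.8))"
```

```text
t 2.85 pos [ 0.5312 -0.1514  0.2708] grip 0.0854 F [ 0.92  0.3  -0.07]
SHIFT mm [-138.   -16.9   -9.2] TURN [0.03 0.01 9.55] dist 0.139
```

move_arm(
  steps=[
    [[-45,-4,-3],[0,0,4]],
    [[-90,-10,-6],[0,0,8]],
    [[-138,-17,-9],[0,0,9.5]],
    [[-138,-17,-9],[0,0,9.5]],
    [[-138,-17,-9],[0,0,9.5]],
  ],
)

```text
time: 3.35
position: [0.5205, -0.2891, 0.2791]
tool_rot: [-0.0, 0.749, 0.662, 0.0]
force: [-1.0, -0.2, 0.2]
gripper_width: 0.0852
```

Run:
```python
from go import *
T=pose();np.save('Tm.npy',T);im=capture('wrist');cv2.imwrite('pics/w_mat.png',im)
print(T[:3,3]);c,E=cam('wrist',T)
for p in ([.5433,-.2076,.106],[.5103,-.3382,.106]): print(proj(c,E,p))
for k in("stamp","round_stamp"): print(k,[(np.round(d["point"]).tolist(),round(d["conf"],2)) for d in models.look_for(k,"wrist")])
```

```text
[ 0.52051605 -0.28906608  0.27908534]
(np.float64(290.097740288589), np.float64(115.41131480021217))
(np.float64(273.0072053224171), np.float64(245.24061730801725))
stamp [([106.0, 142.0], 0.91), ([191.0, 386.0], 0.79), ([116.0, 287.0], 0.69)]
round_stamp [([225.0, 272.0], 0.73), ([266.0, 198.0], 0.57)]
```

View pics/w_mat.png

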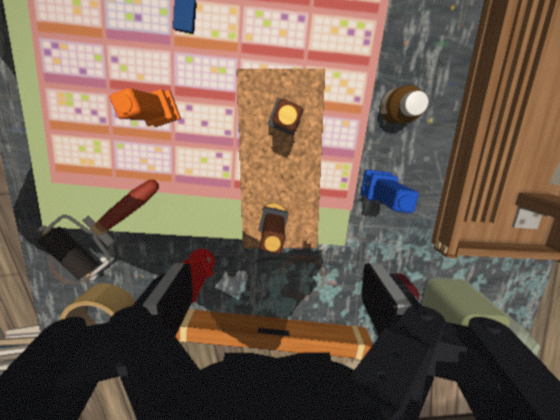

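Run:
```python
import cv2,numpy as np
a=cv2.imread("pics/w_mat.png")
b=[cv2.resize(x,None,fx=7,fy=7,interpolation=cv2.INTER_CUBIC) for x in (a[85:155,260:315],a[195:265,245:300])]
cv2.imwrite("pics/crop_wm.png",np.hstack(b))
```

```text
(no output)
```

View pics/crop_wm.png

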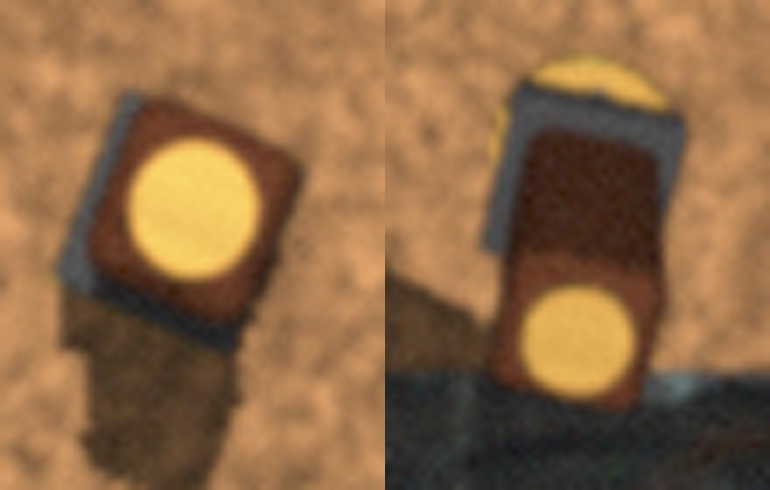

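Right stamp (px 272,240) has a round brass foot; left stamp (px 287,115) is therefore the square-footed one, which also matches its square corners in the scene crop. Next come its pose and the refined mark.

Run:
```python
from go import *
from scipy.optimize import least_squares
T=np.load('Tm.npy');c,E=cam('wrist',T)
t,Et=cam("top");s,Es=cam("scene")
f=lambda x,y:(260+(x+.5)/7-.5,85+(y+.5)/7-.5)
rs=[ray(t,Et,362,209.67),ray(s,Es,336.33,233.33),ray(c,E,*f(195,208))]
p=tri(rs);print("top3",p,"wrist@.106",onplane(c,E,*f(195,208),.106),"top/scene@.106",onplane(t,Et,362,209.67,.106),onplane(s,Es,336.33,233.33,.106))
for a,b,z in [((150,97),(298,163),.106),((300,175),(242,320),.106),((127,95),(60,278),.036),((68,290),(232,348),.036)]:
    P,Q=onplane(c,E,*f(*a),z),onplane(c,E,*f(*b),z);d=Q-P;print(np.degrees(np.arctan2(d[1],d[0])).round(1),np.linalg.norm(d).round(4))
# mark fit
qs={"top":np.array([[262.56,203.94],[247.19,210.44],[240.94,195.94],[256.69,189.19]]),"scene":np.array([[270.94,178.94],[267.69,192.81],[253.81,190.06],[256.56,175.69]]),
"wrist":(np.array([[111,81],[443,124],[431,489],[114,420]])+.5)/8-.5+[262,183]}
Te=np.load('Te.npy');sl=np.radians(32)
def corners(p,half):
    ex,ey,yaw,t=p[:4];Rz=R.from_euler('z',yaw).as_matrix();Rm=Rz@R.from_euler('y',-sl).as_matrix()
    m=np.array([ex,ey,0])+Rz@[-.017,-.030,.077]
    return m,Rm,np.array([m+Rm@[a*half,b*half,t] for a,b in [(1,1),(1,-1),(-1,-1),(-1,1)]])
def res(p,use):
    r=[]
    for n in use:
        q=qs[n];cc,EE=cam(n,Te);P=[proj(cc,EE,x) for x in corners(p,.023 if n!="wrist" else .0237)[2]]
        for x in P: r+=list((q[np.argmin(((q-x)**2).sum(1))]-x)*(1.25 if n!="wrist" else 1))
    return np.array(r)
for use in (["top","scene"],["wrist"],["top","scene","wrist"]):
    so=least_squares(res,[.589,.12,.39,.01],args=(use,),bounds=([-1,-1,-1,.003],[2,2,2,.015]))
    m,Rm,C=corners(so.x,.023);print(use,so.x.round(4),np.degrees(so.x[2]).round(2),"top",(m+Rm[:,2]*so.x[3]).round(4),"max",abs(so.fun).max().round(2),"mark",m.round(4))
```

```text
top3 [ 0.54202112 -0.20719619  0.10555083] wrist@.106 [ 0.54089156 -0.20627959  0.106     ] top/scene@.106 [ 0.54279147 -0.20705046  0.106     ] [ 0.54189261 -0.2083977   0.106     ]
-29.6 0.0217
-118.8 0.0203
-118.4 0.0312
-25.8 0.0297
['top', 'scene'] [0.5893 0.1197 0.3894 0.01  ] 22.31 top [0.5801 0.0835 0.0855] max 0.57 mark [0.585  0.0855 0.077 ]
['wrist'] [0.5873 0.1215 0.4032 0.0087] 23.1 top [0.5792 0.0855 0.0844] max 0.06 mark [0.5834 0.0873 0.077 ]
['top', 'scene', 'wrist'] [0.5874 0.1206 0.4001 0.0073] 22.92 top [0.5798 0.0848 0.0832] max 0.97 mark [0.5834 0.0863 0.077 ]
```

```bash
python3 -c "
from go import *
rel([.5417,-.207,.19],down(61.5))"
```

```text
t 3.5 pos [ 0.5209 -0.2874  0.2795] grip 0.0855 F [-0.03  0.36  1.5 ]
SHIFT mm [82.3 10.9 89.5] TURN [ 0.000e+00 -1.000e-02  2.157e+01] dist 0.122
```

move_arm(
  steps=[
    [[27,4,30],[0,0,7]],
    [[55,7,60],[0,0,14]],
    [[82,11,89.5],[0,0,21.5]],
    [[82,11,89.5],[0,0,21.5]],
    [[82,11,89.5],[0,0,21.5]],
  ],
)

```text
time: 4.0
position: [0.542, -0.2077, 0.1902]
tool_rot: [0.0, 0.858, 0.513, -0.0]
force: [-0.2, -0.6, -0.5]
gripper_width: 0.0854
```

Run:
```python
from go import *
rel([.5417,-.207,.19],down(61.5))
T=pose();np.save('Tg.npy',T);im=capture('wrist');cv2.imwrite('pics/w_g.png',im)
c,E=cam('wrist',T);print(proj(c,E,[.5417,-.207,.106]))
cv2.imwrite("pics/crop_g.png",cv2.resize(im[150:270,200:350],None,fx=5,fy=5,interpolation=cv2.INTER_CUBIC))
```

```text
t 4.0 pos [ 0.542  -0.2077  0.1902] grip 0.0854 F [-0.2  -0.6  -0.45]
SHIFT mm [ 0.4 -0.6  0.2] TURN [0.   0.01 0.21] dist 0.001
(np.float64(276.38367515828133), np.float64(229.44493302630667))
```

View pics/crop_g.png

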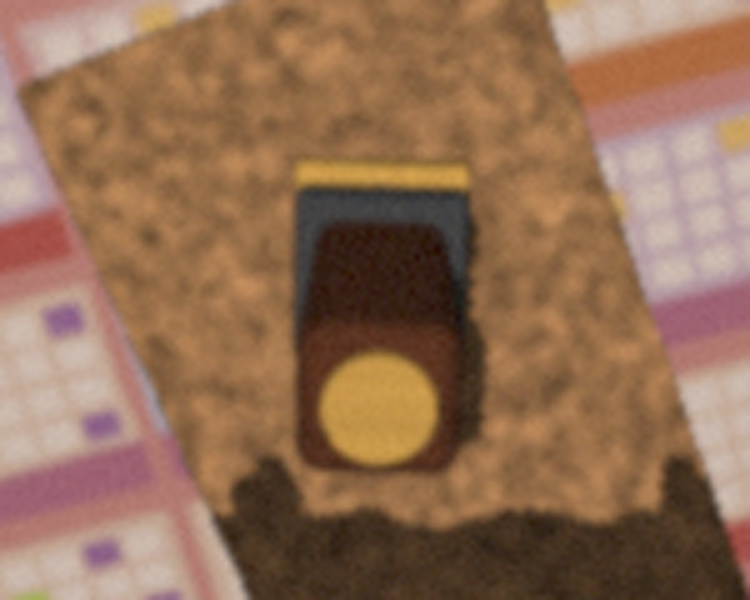

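This view confirms a straight-edged square brass foot, aligned with the tool. Now I'll descend about 109 mm (TCP z 0.081).

move_arm(
  steps=[
    [[-1,0,30],[0,0,0.2]],
    [[-1,0,60],[0,0,0.2]],
    [[-1,0,90],[0,0,0.2]],
    [[-1,0,109],[0,0,0.2]],
    [[-1,0,109],[0,0,0.2]],
  ],
  grip=60,
  grip_force=60,
)

```text
time: 4.55
position: [0.5406, -0.2102, 0.0797]
tool_rot: [-0.001, 0.86, 0.51, -0.001]
force: [-0.2, -1.3, 0.8]
gripper_width: 0.06
```

move_arm(
  steps=[
    [[0,0,0],[0,0,0]],
    [[0,0,0],[0,0,0]],
    [[0,0,0],[0,0,0]],
    [[0,0,0],[0,0,0]],
    [[0,0,0],[0,0,0]],
  ],
  grip=15,
  grip_force=60,
)

```text
time: 5.05
position: [0.5417, -0.2101, 0.0818]
tool_rot: [0.001, 0.86, 0.509, 0.0]
force: [0.9, -1.0, 3.5]
gripper_width: 0.024
```

```bash
python3 -c "
from go import *
rel([.5417,-.207,.20],down(61.5))"
```

```text
t 5.05 pos [ 0.5417 -0.2101  0.0818] grip 0.024 F [ 0.93 -0.99  3.52]
SHIFT mm [   2.7   -1.2 -118.2] TURN [ 0.14  0.02 -0.24] dist 0.118
```

move_arm(
  steps=[
    [[0,0,-15],[0,0,0]],
    [[0,0,-45],[0,0,0]],
    [[0,0,-80],[0,0,0]],
    [[0,0,-110],[0,0,0]],
    [[0,0,-130],[0,0,0]],
  ],
)

```text
time: 5.55
position: [0.5412, -0.2096, 0.2127]
tool_rot: [0.001, 0.86, 0.51, 0.0]
force: [1.3, 0.4, -3.1]
gripper_width: 0.0243
```

Run:
```python
from go import *
T=pose();np.save('Tl.npy',T);im=capture('wrist');cv2.imwrite('pics/w_l.png',im)
s=env.sense();print(s["time"],s["force"],s["gripper_width"],T[:3,3])
c,E=cam('wrist',T)
def tp(p): return T[:3,:3]@np.array(p)+T[:3,3]
# predicted near (camera-side, +x) edge of foot bottom & top
for z in (.0778,.0698): print([np.round(proj(c,E,tp([.018,b*.018,z])),1) for b in(1,-1)])
print("top disc",proj(c,E,tp([0,0,-.0242])))
```

```text
5.6 [ 1.12845642 -0.43121793  0.57073761] 0.02445632026827501 [ 0.54116806 -0.20956185  0.21272267]
[array([302.8, 209.2]), array([251.6, 209.1])]
[array([303.8, 212.4]), array([250.6, 212.4])]
top disc (np.float64(277.3669372306508), np.float64(327.4134952097669))
```

View pics/w_l.png

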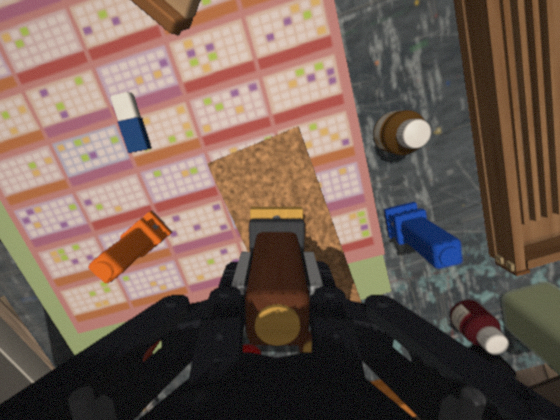

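```bash
cat > mk.py <<'E'
from go import *
def mk(yaw=22.9,top=(.5798,.0848,.0832)):
    Rm=R.from_euler('z',yaw,degrees=True).as_matrix()@R.from_euler('y',-32,degrees=True).as_matrix()
    Rt=np.column_stack([Rm[:,1],Rm[:,0],-Rm[:,2]]);return np.array(top),Rm,Rt
E
python3 -c "
from mk import *
p,Rm,Rt=mk();print(np.linalg.det(Rt));rel(p+Rm[:,2]*.138,Rt)"
```

```text
1.0
t 5.6 pos [ 0.5419 -0.21    0.2154] grip 0.0245 F [ 1.13 -0.43  0.57]
SHIFT mm [ 219.4 -154.    14.2] TURN [-29.48  14.56 -50.18] dist 0.268
```

move_arm(
  steps=[
    [[20,-14,0],[-2.9,1.5,-5]],
    [[40,-28,0],[-5.9,2.9,-10]],
    [[62,-44,1],[-8.8,4.4,-15]],
    [[84,-60,2],[-11.8,5.8,-20]],
    [[106,-75,4],[-14.7,7.3,-25]],
  ],
)

```text
time: 6.1
position: [0.5254, -0.0793, 0.2058]
tool_rot: [0.077, 0.72, 0.679, 0.119]
force: [0.7, 1.0, -2.3]
gripper_width: 0.0244
```

```bash
python3 -c "
from mk import *
p,Rm,Rt=mk();rel(p+Rm[:,2]*.138,Rt);print(env.sense()['qpos'])"
```

```text
t 6.1 pos [ 0.5254 -0.0793  0.2058] grip 0.0244 F [ 0.67  1.   -2.29]
SHIFT mm [134.1 -23.    8.7] TURN [-15.     6.98 -25.14] dist 0.136
[-0.44776402  0.30047217  1.6106985   0.19738802  1.00738045 -0.4757099 ]
```

move_arm(
  steps=[
    [[27,-5,1],[-3,1.4,-5]],
    [[54,-10,3],[-6,2.8,-10]],
    [[81,-14,5],[-9,4.2,-15]],
    [[108,-19,7],[-12,5.6,-20]],
    [[134,-23,9],[-15,7,-25.1]],
  ],
)

```text
time: 6.6
position: [0.5127, 0.0562, 0.1998]
tool_rot: [0.152, 0.532, 0.801, 0.23]
force: [0.4, 0.2, -2.5]
gripper_width: 0.0248
```

move_arm(
  steps=[
    [[0,0,0],[0,0,0]],
    [[0,0,0],[0,0,0]],
    [[0,0,0],[0,0,0]],
    [[0,0,0],[0,0,0]],
    [[0,0,0],[0,0,0]],
  ],
)

```text
time: 7.1
position: [0.5141, 0.0543, 0.2009]
tool_rot: [0.153, 0.533, 0.8, 0.229]
force: [-0.6, 0.0, -2.7]
gripper_width: 0.0246
```

Run:
```python
from mk import *
p,Rm,Rt=mk();rel(p+Rm[:,2]*.138,Rt)
T=pose();np.save('Tp.npy',T);im=capture('wrist');cv2.imwrite('pics/w_p.png',im)
c,E=cam('wrist',T)
for a,b in [(1,1),(1,-1),(-1,-1),(-1,1)]: print("corner x,y",a,b,np.round(proj(c,E,p+Rm@[a*.0237,b*.0237,0]),1))
def tp(q): return T[:3,:3]@np.array(q)+T[:3,3]
print("foot",[np.round(proj(c,E,tp([.018,b*.018,.0778])),1) for b in(1,-1)])
cv2.imwrite("pics/crop_p.png",cv2.resize(im[130:250,210:350],None,fx=5,fy=5,interpolation=cv2.INTER_CUBIC))
```

```text
t 7.1 pos [0.5141 0.0543 0.2009] grip 0.0246 F [-0.62  0.05 -2.71]
SHIFT mm [ 2.5 -1.   0.2] TURN [-0.03  0.14 -0.25] dist 0.003
corner x,y 1 1 [301.4 181.4]
corner x,y 1 -1 [300.3 231.2]
corner x,y -1 -1 [249.9 231.4]
corner x,y -1 1 [248.3 181.7]
foot [array([301.4, 209.4]), array([250.2, 209.4])]
```

View pics/crop_p.png

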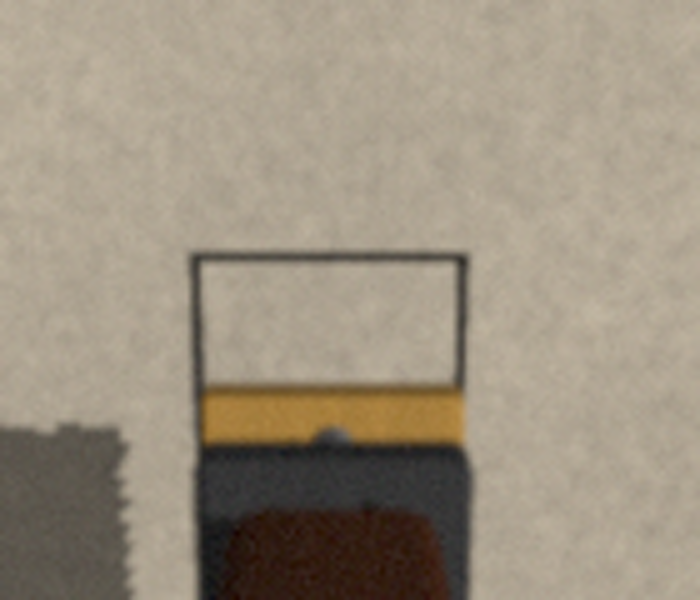

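The foot and outline look square to each other. After small corrections (+1.2, −0.6 mm), I'll go 50 mm towards the card and look again.

move_arm(
  steps=[
    [[1.2,-0.6,10],[0,0.1,-0.2]],
    [[1.2,-0.6,22],[0,0.1,-0.2]],
    [[1.2,-0.6,34],[0,0.1,-0.2]],
    [[1.2,-0.6,44],[0,0.1,-0.2]],
    [[1.2,-0.6,50],[0,0.1,-0.2]],
  ],
  grip_force=90,
)

```text
time: 7.65
position: [0.5377, 0.0663, 0.1568]
tool_rot: [0.152, 0.531, 0.801, 0.229]
force: [0.6, -0.1, -2.2]
gripper_width: 0.024
```

move_arm(
  steps=[
    [[0,0,0],[0,0,0]],
    [[0,0,0],[0,0,0]],
    [[0,0,0],[0,0,0]],
    [[0,0,0],[0,0,0]],
    [[0,0,0],[0,0,0]],
  ],
)

```text
time: 8.15
position: [0.5373, 0.0659, 0.1585]
tool_rot: [0.153, 0.531, 0.801, 0.23]
force: [-0.7, 0.3, -2.2]
gripper_width: 0.0244
```

```bash
cat > look.py <<'E'
from mk import *
import sys
n=sys.argv[1]
p,Rm,Rt=mk();rel(p+Rm[:,2]*.078,Rt)
T=pose();np.save(f'T{n}.npy',T);im=capture('wrist');cv2.imwrite(f'pics/w_{n}.png',im)
s=env.sense();print("Fn",Rm[:,2]@s["force"],"lat",Rm[:,:2].T@s["force"],s["wrist_torque"])
c,E=cam('wrist',T)
for a,b in [(1,1),(-1,1)]: print("corner x,y",a,b,np.round(proj(c,E,p+Rm@[a*.0237,b*.0237,0]),1))
def tp(q): return T[:3,:3]@np.array(q)+T[:3,3]
print("foot",[np.round(proj(c,E,tp([.018,b*.018,.0778])),1) for b in(1,-1)])
cv2.imwrite(f"pics/crop_{n}.png",cv2.resize(im[170:240,230:325],None,fx=7,fy=7,interpolation=cv2.INTER_CUBIC))
E
python3 look.py a
```

```text
t 8.15 pos [0.5373 0.0659 0.1585] grip 0.0244 F [-0.68  0.3  -2.17]
SHIFT mm [ 0.9 -0.5 10.5] TURN [0.01 0.03 0.01] dist 0.011
Fn -2.1026335998818744 lat [-0.97554443 -0.7319828 ] [-0.2334716   0.41488938  0.02741649]
corner x,y 1 1 [307.5 196.7]
corner x,y -1 1 [242.7 196.7]
foot [array([301.4, 209.4]), array([250.2, 209.4])]
```

View pics/crop_a.png

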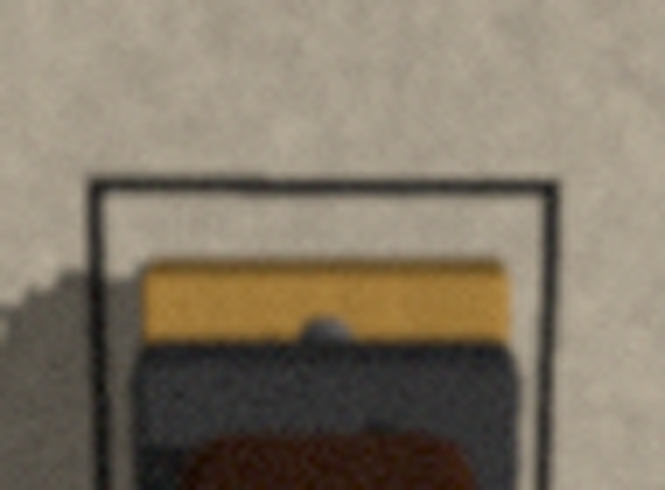

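Run:
```python
from h import *
T=np.eye(4);c,E=cam('wrist',T)
a=lambda u,v,z:onplane(c,E,u,v,z)[:2]*1000
f=lambda x,y:(230+(x+.5)/7-.5,170+(y+.5)/7-.5)
print("foot",a(*f(146,263),.0778),a(*f(508,263),.0778))
for g in (7,9,10.5,12): print(g,a(*f(96,184),.0778+g/1e3),a(*f(552,187),.0778+g/1e3))
```

```text
foot [ 19.63637347 -17.76401665] [19.64388923 18.48694973]
7 [ 26.08454139 -23.32741243] [25.77930257 23.43345575]
9 [ 25.60760043 -23.56290709] [25.29935286 23.65888318]
10.5 [ 25.2498947  -23.73952808] [24.93939058 23.82795376]
12 [ 24.89218897 -23.91614907] [24.5794283  23.99702434]
```

Centred within about 0.3 mm, with a gap of about 9.5 mm. I'll approach slowly.

move_arm(
  steps=[
    [[0,-0.3,1.5],[0,0,0]],
    [[0,-0.3,3],[0,0,0]],
    [[0,-0.3,4.5],[0,0,0]],
    [[0,-0.3,6],[0,0,0]],
    [[0,-0.3,6],[0,0,0]],
  ],
)

```text
time: 8.7
position: [0.5401, 0.0672, 0.1527]
tool_rot: [0.152, 0.531, 0.801, 0.229]
force: [0.9, -0.5, -3.7]
gripper_width: 0.0241
```

```bash
cat > st.py <<'E'
from mk import *
p,Rm,Rt=mk();rel(p+Rm[:,2]*.078,Rt);s=env.sense();print("mark xyz",np.round(Rm.T@s["force"],2),np.round(s["wrist_torque"],3))
E
python3 st.py
```

```text
t 8.7 pos [0.5401 0.0672 0.1527] grip 0.0241 F [ 0.9  -0.5  -3.74]
SHIFT mm [0.7 0.  4. ] TURN [-0.04 -0.01  0.  ] dist 0.004
mark xyz [-1.44 -0.81 -3.51] [-0.182  0.447 -0.045]
```

move_arm(
  steps=[
    [[0,0,0.4],[0,0,0]],
    [[0,0,0.8],[0,0,0]],
    [[0,0,1.2],[0,0,0]],
    [[0,0,1.6],[0,0,0]],
    [[0,0,2],[0,0,0]],
  ],
)

```text
time: 9.2
position: [0.541, 0.0676, 0.1512]
tool_rot: [0.152, 0.531, 0.801, 0.23]
force: [-0.8, 0.7, -2.8]
gripper_width: 0.0243
```

```bash
python3 st.py
```

```text
t 9.2 pos [0.541  0.0676 0.1512] grip 0.0243 F [-0.84  0.69 -2.76]
SHIFT mm [ 0.8 -0.1  2.2] TURN [-0.02  0.01  0.01] dist 0.002
mark xyz [-1.89  0.96 -2.07] [-0.234  0.424 -0.027]
```

move_arm(
  steps=[
    [[0,0,0.4],[0,0,0]],
    [[0,0,0.8],[0,0,0]],
    [[0,0,1.2],[0,0,0]],
    [[0,0,1.6],[0,0,0]],
    [[0,0,1.6],[0,0,0]],
  ],
)

```text
time: 9.7
position: [0.5418, 0.0679, 0.1499]
tool_rot: [0.152, 0.531, 0.801, 0.23]
force: [-0.7, -0.3, -1.9]
gripper_width: 0.0239
```

```bash
python3 st.py
```

```text
t 9.7 pos [0.5418 0.0679 0.1499] grip 0.0239 F [-0.73 -0.29 -1.87]
SHIFT mm [ 0.8 -0.1  0.6] TURN [-0.02  0.01  0.01] dist 0.001
mark xyz [-1.66  0.01 -1.17] [-0.227  0.428  0.041]
```

move_arm(
  steps=[
    [[0,0,0.5],[0,0,0]],
    [[0,0,1],[0,0,0]],
    [[0,0,1.5],[0,0,0]],
    [[0,0,2],[0,0,0]],
    [[0,0,2],[0,0,0]],
  ],
)

```text
time: 10.2
position: [0.5427, 0.0683, 0.1482]
tool_rot: [0.152, 0.531, 0.801, 0.23]
force: [-4.6, -1.7, 1.8]
gripper_width: 0.0235
```

```bash
python3 st.py
```

```text
t 10.2 pos [0.5427 0.0683 0.1482] grip 0.0235 F [-4.6  -1.7   1.79]
SHIFT mm [ 0.8 -0.1 -1.4] TURN [-0.02  0.01  0.01] dist 0.002
mark xyz [-3.21  0.22  4.12] [-0.217  0.697  0.022]
```

Contact: the normal force rose by about 6 N. Press about 4 mm further, steadily.

move_arm(
  steps=[
    [[0,0,0.5],[0,0,0]],
    [[0,0,1],[0,0,0]],
    [[0,0,1.5],[0,0,0]],
    [[0,0,2],[0,0,0]],
    [[0,0,2.5],[0,0,0]],
  ],
)

```text
time: 10.7
position: [0.5439, 0.0688, 0.1462]
tool_rot: [0.152, 0.531, 0.801, 0.23]
force: [-6.5, -2.4, 4.9]
gripper_width: 0.0237
```

```bash
python3 st.py
```

```text
t 10.7 pos [0.5439 0.0688 0.1462] grip 0.0237 F [-6.47 -2.4   4.9 ]
SHIFT mm [ 0.8 -0.1 -3.8] TURN [-0.02  0.01  0.01] dist 0.004
mark xyz [-3.25  0.31  7.81] [-0.255  0.733  0.032]
```

move_arm(
  steps=[
    [[0,0,0.4],[0,0,0]],
    [[0,0,0.8],[0,0,0]],
    [[0,0,1.3],[0,0,0]],
    [[0,0,1.3],[0,0,0]],
    [[0,0,1.3],[0,0,0]],
  ],
)

```text
time: 11.2
position: [0.5445, 0.069, 0.1451]
tool_rot: [0.152, 0.531, 0.801, 0.23]
force: [-7.6, -2.5, 5.7]
gripper_width: 0.0241
```

```bash
python3 st.py; python3 look.py press | grep Fn
```

```text
t 11.2 pos [0.5445 0.069  0.1451] grip 0.0241 F [-7.6 -2.5  5.7]
SHIFT mm [ 0.8 -0.  -5. ] TURN [-0.02  0.01  0.01] dist 0.005
mark xyz [-3.74  0.65  9.06] [-0.292  0.863  0.024]
Fn 8.156335461728315 lat [-3.68696049  0.87221708] [-0.26364354  0.80625804  0.03381132]
```

View pics/crop_press.png

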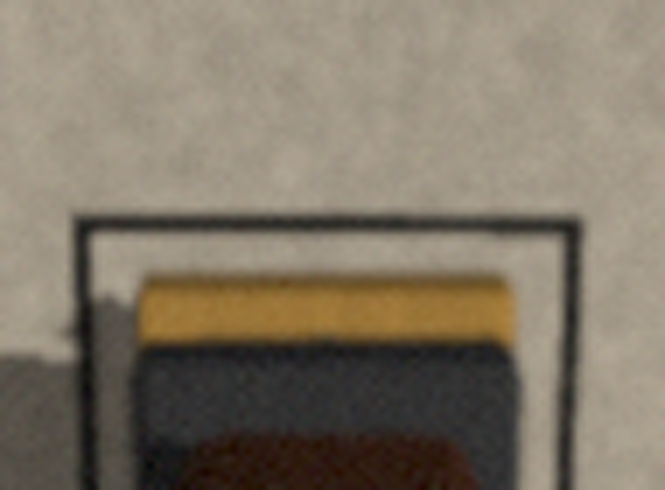

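While pressed, the foot is centred in the outline (gaps left, right and far side about equal), with about 10.5 N on it. Hold for over 1 s.

move_arm(
  steps=[
    [[0,0,0.2],[0,0,0]],
    [[0,0,0.2],[0,0,0]],
    [[0,0,0.2],[0,0,0]],
    [[0,0,0.2],[0,0,0]],
    [[0,0,0.2],[0,0,0]],
  ],
)

```text
time: 11.75
position: [0.5446, 0.0691, 0.145]
tool_rot: [0.152, 0.531, 0.801, 0.23]
force: [-8.1, -3.6, 6.0]
gripper_width: 0.0238
```

move_arm(
  steps=[
    [[0,0,0],[0,0,0]],
    [[0,0,0],[0,0,0]],
    [[0,0,0],[0,0,0]],
    [[0,0,0],[0,0,0]],
    [[0,0,0],[0,0,0]],
  ],
)

```text
time: 12.25
position: [0.5446, 0.0691, 0.145]
tool_rot: [0.152, 0.531, 0.801, 0.23]
force: [-7.8, -2.9, 6.2]
gripper_width: 0.0241
```

move_arm(
  steps=[
    [[0,0,0],[0,0,0]],
    [[0,0,0],[0,0,0]],
    [[0,0,0],[0,0,0]],
    [[0,0,0],[0,0,0]],
    [[0,0,0],[0,0,0]],
  ],
)

```text
time: 12.75
position: [0.5446, 0.0691, 0.145]
tool_rot: [0.152, 0.531, 0.801, 0.23]
force: [-6.1, -2.1, 6.5]
gripper_width: 0.0241
```

```bash
python3 st.py
```

```text
t 12.75 pos [0.5446 0.0691 0.145 ] grip 0.0241 F [-6.12 -2.12  6.51]
SHIFT mm [ 0.7 -0.1 -5.2] TURN [-0.01  0.01  0.01] dist 0.005
mark xyz [-2.03  0.43  8.95] [-0.287  0.82  -0.037]
```

move_arm(
  steps=[
    [[0,0,-1.5],[0,0,0]],
    [[0,0,-3],[0,0,0]],
    [[0,0,-5],[0,0,0]],
    [[0,0,-8],[0,0,0]],
    [[0,0,-13],[0,0,0]],
  ],
)

```text
time: 13.25
position: [0.5384, 0.0664, 0.1556]
tool_rot: [0.152, 0.531, 0.801, 0.229]
force: [0.1, 0.3, -2.3]
gripper_width: 0.0241
```

move_arm(
  steps=[
    [[0,0,-12],[0,0,0]],
    [[0,0,-24],[0,0,0]],
    [[0,0,-36],[0,0,0]],
    [[0,0,-48],[0,0,0]],
    [[0,0,-60],[0,0,0]],
  ],
)

```text
time: 13.75
position: [0.5085, 0.0538, 0.2078]
tool_rot: [0.153, 0.531, 0.801, 0.23]
force: [0.5, -0.8, -3.1]
gripper_width: 0.0239
```

move_arm(
  steps=[
    [[0,0,0],[0,0,0]],
    [[0,0,0],[0,0,0]],
    [[0,0,0],[0,0,0]],
    [[0,0,0],[0,0,0]],
    [[0,0,0],[0,0,0]],
  ],
)

```text
time: 14.25
position: [0.5091, 0.0542, 0.2063]
tool_rot: [0.152, 0.531, 0.801, 0.229]
force: [0.3, -0.5, -1.5]
gripper_width: 0.0242
```

```bash
python3 look.py off; python3 -c "
from go import *
rel([.5412,-.2096,.2127],down(61.4))"
```

```text
t 14.25 pos [0.5091 0.0542 0.2063] grip 0.0242 F [ 0.34 -0.53 -1.46]
SHIFT mm [ 0.7  0.2 67.2] TURN [-0.06 -0.03 -0.  ] dist 0.067
Fn -2.153594690055121 lat [-2.05354517  0.53907958] [-0.24910316  0.45631264 -0.02200562]
corner x,y 1 1 [302.  182.5]
corner x,y -1 1 [250.4 182.4]
foot [array([301.4, 209.4]), array([250.2, 209.4])]
t 14.3 pos [0.5091 0.0542 0.2064] grip 0.024 F [-0.76  0.26 -2.91]
SHIFT mm [-255.4  -58.7  -44.2] TURN [ 29.73 -14.37  50.13] dist 0.266
```

View pics/w_off.png

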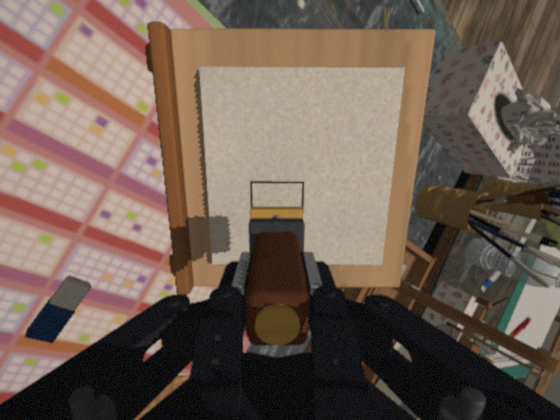

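Clear of the card by about 70 mm, with the stamp unchanged in the grip (foot at px 250–302, row 208). Returning to above the mat.

move_arm(
  steps=[
    [[-26,-6,-5],[3,-1.4,5]],
    [[-51,-12,-10],[6,-2.9,10]],
    [[-77,-18,-14],[8.9,-4.3,15]],
    [[-102,-24,-18],[11.9,-5.7,20]],
    [[-128,-30,-22],[14.9,-7.2,25]],
  ],
)

```text
time: 14.8
position: [0.5248, -0.0792, 0.2094]
tool_rot: [0.078, 0.721, 0.678, 0.118]
force: [1.0, -0.3, -2.7]
gripper_width: 0.024
```

```bash
python3 -c "
from go import *
rel([.5412,-.2096,.2127],down(61.4))"
```

```text
t 14.8 pos [ 0.5248 -0.0792  0.2094] grip 0.024 F [ 1.01 -0.33 -2.67]
SHIFT mm [-128.9   25.5   -4.7] TURN [14.77 -7.08 24.9 ] dist 0.131
```

move_arm(
  steps=[
    [[-26,5,-1],[3,-1.4,5]],
    [[-52,10,-2],[5.9,-2.8,10]],
    [[-77,15,-3],[8.9,-4.2,15]],
    [[-103,20,-4],[11.8,-5.7,20]],
    [[-129,25.5,-4.7],[14.8,-7.1,24.9]],
  ],
)

```text
time: 15.3
position: [0.5418, -0.2096, 0.2127]
tool_rot: [-0.0, 0.86, 0.511, -0.0]
force: [0.7, 0.8, -3.0]
gripper_width: 0.0239
```

move_arm(
  steps=[
    [[0,0,0],[0,0,0]],
    [[0,0,0],[0,0,0]],
    [[0,0,0],[0,0,0]],
    [[0,0,0],[0,0,0]],
    [[0,0,0],[0,0,0]],
  ],
)

```text
time: 15.8
position: [0.5415, -0.2081, 0.2131]
tool_rot: [0.001, 0.859, 0.513, 0.001]
force: [-0.3, -0.5, -2.4]
gripper_width: 0.0242
```

```bash
python3 -c "
from go import *
rel([.5412,-.2096,.0825],down(61.4)); print(pose()[:3,2])
cv2.imwrite('pics/w_back.png',capture('wrist'))"
```

```text
t 15.8 pos [ 0.5415 -0.2081  0.2131] grip 0.0242 F [-0.26 -0.47 -2.38]
SHIFT mm [ -1.6   0.2 130.6] TURN [ 0.12 -0.04  0.27] dist 0.131
[ 2.26373876e-03 -3.52951812e-04 -9.99997375e-01]
```

View pics/w_back.png

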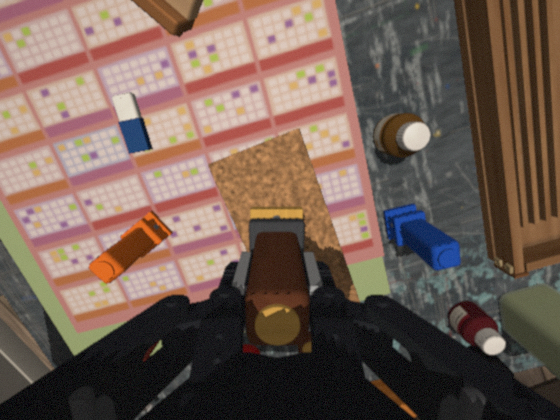

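The view matches the one after the lift, so the stamp is over its old place. Lower 122 mm, then feel for contact.

move_arm(
  steps=[
    [[-1.5,0,25],[0.1,0,0.2]],
    [[-1.5,0,55],[0.1,0,0.2]],
    [[-1.5,0,85],[0.1,0,0.2]],
    [[-1.5,0,110],[0.1,0,0.2]],
    [[-1.5,0,123],[0.1,0,0.2]],
  ],
)

```text
time: 16.35
position: [0.5405, -0.2095, 0.088]
tool_rot: [-0.001, 0.86, 0.511, -0.0]
force: [-0.3, -0.1, -1.8]
gripper_width: 0.0238
```

move_arm(
  steps=[
    [[0,0,1],[0,0,0]],
    [[0,0,2],[0,0,0]],
    [[0,0,3],[0,0,0]],
    [[0,0,4],[0,0,0]],
    [[0,0,4],[0,0,0]],
  ],
)

```text
time: 16.85
position: [0.5413, -0.2102, 0.0864]
tool_rot: [0.0, 0.86, 0.511, 0.0]
force: [1.4, -0.1, -2.8]
gripper_width: 0.0238
```

```bash
python3 -c "
from go import *
rel([.5412,-.2096,.0818],down(61.4))"
```

```text
t 16.85 pos [ 0.5413 -0.2102  0.0864] grip 0.0238 F [ 1.38 -0.11 -2.77]
SHIFT mm [ 0.5 -0.3  4.6] TURN [ 0.06 -0.03  0.01] dist 0.005
```

move_arm(
  steps=[
    [[0,0,1],[0,0,0]],
    [[0,0,2],[0,0,0]],
    [[0,0,3],[0,0,0]],
    [[0,0,4],[0,0,0]],
    [[0,0,4],[0,0,0]],
  ],
)

```text
time: 17.35
position: [0.5411, -0.2101, 0.0821]
tool_rot: [-0.0, 0.86, 0.511, 0.0]
force: [-0.5, 0.9, 2.4]
gripper_width: 0.0245
```

```bash
python3 -c "
from go import *
rel([.5412,-.2096,.0818],down(61.4))"
```

```text
t 17.35 pos [ 0.5411 -0.2101  0.0821] grip 0.0245 F [-0.54  0.87  2.39]
SHIFT mm [ 0.4 -0.2  0.3] TURN [ 0.01 -0.03  0.02] dist 0.001
```

On the mat, at the same height and force as when it was grasped. Releasing.

move_arm(
  steps=[
    [[0,0,0],[0,0,0]],
    [[0,0,0],[0,0,0]],
    [[0,0,0],[0,0,0]],
    [[0,0,0],[0,0,0]],
    [[0,0,0],[0,0,0]],
  ],
  grip=60,
  grip_force=20,
)

```text
time: 17.85
position: [0.5412, -0.2101, 0.0818]
tool_rot: [-0.0, 0.86, 0.511, 0.0]
force: [0.7, 0.2, -0.4]
gripper_width: 0.06
```

move_arm(
  steps=[
    [[0,0,-15],[0,0,0]],
    [[0,0,-40],[0,0,0]],
    [[0,0,-70],[0,0,0]],
    [[0,0,-100],[0,0,0]],
    [[0,0,-130],[0,0,0]],
  ],
)

```text
time: 18.35
position: [0.5409, -0.21, 0.2131]
tool_rot: [-0.0, 0.86, 0.511, 0.0]
force: [0.6, -0.4, 0.1]
gripper_width: 0.0603
```

move_arm(
  steps=[
    [[-20,0,-20],[0,0,0]],
    [[-40,0,-40],[0,0,0]],
    [[-60,0,-40],[0,0,0]],
    [[-60,0,-40],[0,0,0]],
    [[-60,0,-40],[0,0,0]],
  ],
)

```text
time: 18.85
position: [0.5123, -0.2626, 0.2515]
tool_rot: [-0.001, 0.86, 0.51, 0.0]
force: [-0.2, 0.9, -0.1]
gripper_width: 0.0598
```

Run:
```python
from go import *
rel([.5412,-.2096,.25],down(61.4))
a=capture('wrist');b=capture('scene')
c,E=cam("scene")
print(proj(c,E,[.541,-.2085,.106]),proj(c,E,[.541,-.2085,.004]))
cv2.imwrite('pics/end.png',np.hstack([a[20:320,120:470],cv2.resize(b[200:320,280:440],(400,300),interpolation=cv2.INTER_CUBIC)]))
```

```text
t 18.85 pos [ 0.5123 -0.2626  0.2515] grip 0.0598 F [-0.24  0.95 -0.14]
SHIFT mm [60.4 -0.   1.5] TURN [-0.04 -0.06 -0.03] dist 0.06
(np.float64(336.19230256843554), np.float64(233.5493059928105)) (np.float64(332.68976219260594), np.float64(254.4724580410262))
```

View pics/end.png

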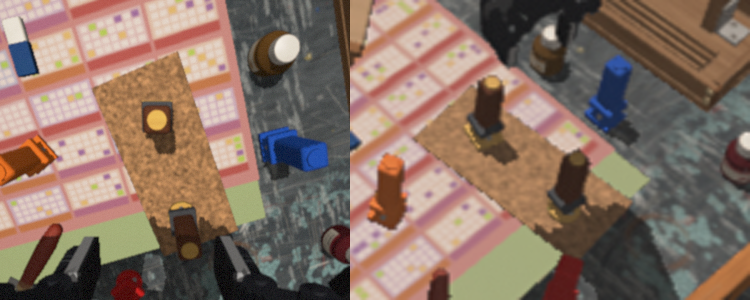

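The picture shows the square-footed stamp upright on the mat (scene top at about px 336,233, as predicted), with the round stamp and the other things in place and the gripper clear. Handing in.

```bash
python3 -c "
from h import *
s=env.sense();print(s['time'],s['force'],s['position']);print(job.finish_job())"
```

```text
18.95 [-0.40479874  0.34206848  0.04929924] [ 0.51258058 -0.26206795  0.25138553]
the job is handed in; nothing more can be done
None
```

I pressed the square-footed stamp inside the outline, stood it back on the cork mat and handed the job in at about 19 s; no verdict was reported.

- **Press:** The wrist pictures showed the foot within about 0.5 mm of the outline's middle and square to it. The normal force was about 10.5–11 N, so I estimate the foot was 5–6 mm in. I held it there for over 1 s. The joint value itself cannot be read, so that depth comes from the force (noise about ±1 N) and the travel.
- **Lift-off:** I drew the stamp straight back until it was about 70 mm off the card. The force returned to its free value, and the stamp had not shifted in the grip.
- **Placing:** I set it down at the same spot and height as where I took it, then let go. The last wrist and scene pictures show it upright on the mat. The round stamp, ink bottle and look-alikes in view appear where they were, and the gripper is clear with no force on it. The glue stick was out of that last crop and the eraser only partly in it; the arm never went near either.
- **Disagreement:** The cameras differed by about 2 mm on the mark and the stamp. I settled this by lining the foot up with the outline in the wrist picture before pressing.

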